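# Hold a bayonet bleed cap at half turn

## Task

Take the bayonet cap out of the seed tray by its grip bar, line up its square plug and two lugs with the filter housing on the bench and push it fully home. Then twist it clockwise (seen from above) to the air-bleed position, halfway to locked (an eighth of a full turn, 45 degrees, at the broad mark), never on into the lock, and finish still gripping it there against its return spring, with the cap fully seated. Leave the filled pots, the clay pot and the trowel where they are.

Things in the scene. Friction and masses are not known exactly. Their poses are not given: they have to be found in the camera images.
- cap: Grey plastic bayonet cap, 180 g, alike after a half turn. Origin: centre of its disc's underside (the seating face), z up. Disc 92 mm across, 8 thick, a pointer rib at its edge at each end of the grip bar. Below it a hub 50 across, 20 deep, two lugs and a square plug. Starts upright at any yaw in one of the tray's cells: disc on the cell's rim, the rest hanging inside.
- cap_bar (a point): On the cap's axis, 31 mm above its origin: middle of the upper part of the grip bar, which stands on the disc: 60 mm long along the cap's x, 16 mm wide (y), from 8 to 42 mm above the origin. Axes as the cap's.
- cap_plug (a point): Lower end of the cap's plug, 44 mm below its origin, on the axis; axes as the cap's. The plug is 26 mm square, sides along x and y, from 20 to 36 mm below the origin, its last 8 mm tapering to 20 mm square. The two lugs lie along +x and -x under the bar's ends: each 11 mm wide, reaching 39 mm from the axis, 10 to 17 mm below the origin.
- tray: Black seed tray fixed to the bench, left or right of the middle: 176 mm (x) by 262 mm (y), 55 mm high, 2 by 3 square cells 82 mm wide inside, walls 4 mm. Origin: centre of its underside. One cell holds the cap, two hold filled pots that stay below the tray's rim.
- housing: Black filter housing fixed to the bench, on the other side from the tray: base 130 mm square, 10 thick; body 96 mm across, rim 80 mm high. Origin: centre of its underside, z up. Pipe stubs to +y and -y reach 68 mm from the axis, 53 mm high. Inside the rim a bare metal lip 8 mm thick leaves a 56 mm opening and two 22 mm wide entry slots along +x and -x, reaching 42 mm from the axis.
- housing_seat (a point): Centre of the housing's rim, 80 mm above the bench; axes as the housing's. The cap goes in with its x along this x (either way round) and is fully home when its origin is here, disc on the rim. Then it turns clockwise seen from above, lugs under the lip with 2 mm of play in height. From about 58 degrees of turn the lugs ride over a sprung lock catch.
- housing_half (a point): The broad raised mark (10 mm wide, grey) on the outside of the rim, 45 degrees clockwise of the +x slot; its twin is opposite. At half turn (air bleed) the cap's pointer ribs and bar point at these two. One slim mark stands at each slot (entry), and a pair of slim marks 90 degrees clockwise of each slot (locked).
- valve (a joint): Sprung block inside the housing with a 28 mm square through hole, its mouth 22 mm below the rim. 0 at rest, hole square to the housing's x and y; grows (rad) as the plug turns it clockwise seen from above; half is 0.785, above 1.2 it locks, stop 1.66. Springs back if let go (0.03 N m at 0, 0.11 at half). By the plug's play it reads about 0.09 less than the cap.
- pot_a: Bystander: 70 mm square cardboard pot, 46 mm high, full of soil (solid), in a tray cell. Origin: centre of its underside.
- pot_b: Bystander: a second such pot in another cell. Origin: centre of its underside.
- clay_pot: Bystander: empty terracotta pot, 96 mm across, 85 mm high, beyond the work. Origin: centre of its underside.
- trowel: Bystander: steel hand trowel with a black handle, 280 mm long along its x (blade to +x), 74 mm wide, lying flat between robot and work. Origin: underside, about mid-length.
Mind the look-alikes: they are no part of the job. Leave any yellow look-alike of the housing alone. Several things have the shape of the cap; the one meant has the colours described above.

How it is judged (in metres and radians):
On the way, in this order (a step that is already met when the one before it is completed fails the run):
1. the cap is gripped and lifted clear out of the tray (height (world z) of cap above 0.105 m and contact force between the fingers and cap above 1 N), for 0.1 s.
2. the cap is fully home in the housing, not yet twisted (z of cap in the frame of housing_seat between -0.003 and 0.003 m and horizontal distance between cap and housing_seat below 0.004 m and angle between cap's own z axis and vertical below 0.07 rad and value of joint valve below 0.3 rad), for 0.1 s.
At the end, for the whole second after the job is handed in: The cap is seated in the housing (origin within 3 mm of the rim's height and 4 mm of its axis, tilt under 4 degrees), the valve is held at half (joint between 0.54 and 0.94 rad), the fingers still press on the cap with over 1 N, and it is still (z of cap in the frame of housing_seat between -0.003 and 0.003 m and horizontal distance between cap and housing_seat below 0.004 m and angle between cap's own z axis and vertical below 0.07 rad and contact force between the fingers and cap above 1 N and value of joint valve between 0.54 and 0.94 rad and linear speed of cap below 0.02 m/s); the arm keeps its last pose, push and grip.
It fails at once if the cap is turned into the lock (value of joint valve above 1.2 rad).
It fails at once if the pot a is moved by more than 25 mm (distance of pot_a from where it was at the start of the episode above 0.025 m).
It fails at once if the pot b is moved by more than 25 mm (distance of pot_b from where it was at the start of the episode above 0.025 m).
It fails at once if the clay pot is moved by more than 25 mm (distance of clay_pot from where it was at the start of the episode above 0.025 m).
It fails at once if the trowel is moved by more than 25 mm (distance of trowel from where it was at the start of the episode above 0.025 m).
It also fails if it takes over 48 s, if anything falls off the work surface, if the arm or the gripper's body presses on something with over 40 N, if the wrist force passes 120 N, or if a joint passes its speed limit or range.

## Robot

A 7-joint arm with a two-finger parallel gripper is mounted at the origin on the work surface. World frame = base frame: x ahead of the robot, y to its left, z up, the work surface at z = 0. Lengths are in mm, angles in rad, forces in N, time in s.
With the tool pointing down it reaches from about 425 to 875 mm from the base axis. Payload 8.4 kg.
Tool frame: the origin (TCP) lies at the very end of the fingers, on their centre line; the grasp point (between the pads) lies 19 mm behind it (env.grip_point_offset is the distance from the TCP to the grasp point, in mm); x points along the fingers, y is the direction in which the jaws open and shut, and the axes are right-handed (so a half turn about x gives the same grasp; the last joint's range is limited). The gripper opens to 87 mm and grips with 3 to 60 N. Pads are 19 mm wide; open, the fingers measure 117 mm over their backs; the gripper's body (75 mm by 190 mm) begins 51 mm behind the grasp point.
Start: joints at [1.106, 0.333, 0.04, 1.465, -0.013, 1.343, -0.059], TCP at [232.479, -606.974, 222.546] pointing down, gripper open.
Joint ranges: [-2.58, 2.58], [-0.38, 2.09], [-1.3, 1.39], [0.25, 2.4], [-1.5, 4.64], [0.08, 2.09], [-2.65, 2.65]. Speed limits (rad/s): [2.22, 2.22, 2.79, 2.79, 3.14, 3.14, 3.14].

## Interface

Orientations are given as a rotation vector (axis times angle).
In Python, from workcell import env gives the robot as it stands.
- The arm moves only by the tool servo_tool, never from a script. Its argument "plan" is a list of rows, each a list of 7 numbers: the shift along the tool's x, y, z in mm, then the turn, a rotation vector about the tool's x, y, z in degrees, then the opening, from 0 (shut) to 1 (fully open). A call has 1 to 10 rows; each row shifts and turns the commanded pose from where the row before left it, along the tool's axes as they then stand; what a row does not reach is not made up. A row lasts 1/10 s, in which the tool goes at most 50 mm and 8.59 degrees, less where a joint would pass 70% of its speed; a pose out of reach is approached as far as the arm can. A call with a gripper value outside its range is refused whole. The fingers move at their own pace and stop on an object; the grip force is fixed at half the most. Time passes only in rows, so rows that do not move let the fingers close. It gives the time, the measured TCP pose, the force and the opening at its end, in the units of the state.
- env.state(): the state, without advancing time (a new reading comes with each control period).
- env.read_camera(name): name is "scene" or "top" or "wrist"; returns the picture (480x640x3 uint8, red, green, blue); there is no depth.
- env.calibration(name): a dict with "fx", "fy", "cx", "cy" (pixels), "k1" (the pictures are not rectified: a ray, as slopes to the right and down, at radius r is drawn at 1 + k1 r^2 times it, then the intrinsics apply), "extrinsics" (4x4, takes a point from camera to world coordinates). Camera axes: x right, y up, looking along -z (the intrinsics and any distortion apply to the point x, -y, -z); pixel columns grow to the right and rows downward; lengths in mm; the calibration is good to about 2 mm. A picture is of the moment at which its call begins: read the wrist's pose just before it. calibration takes no time and is no camera call; for the wrist camera it gives the pose at the moment of the call.
- env.close_job(): hands the job in, once; it reports no verdict.
The state is a dict: "t": time; "qpos": joint angles; "joint_vel": joint speeds; "effort": joint torques, N m; "ee_pos": TCP position; "tcp_rot": TCP orientation; "force": force on the tool from outside, world axes, zero at the start; "wrist_torque": the same for the moment, N m; "opening": finger opening in mm.
Only numpy, scipy, OpenCV 4.12 (cv2) and the standard library are available. Lean on these libraries where they do the work, as an engineer would, in place of code of your own. Each camera call takes 0.05 s, during which the arm holds its last target. There are 200 camera calls.

## Working session

There is one attempt and no reset: what is moved stays moved. The work goes in short steps, Python scripts to look and compute and a tool call to move; the robot and the scene stay as the last step left them, time stands still between calls to the robot, and variables do not carry over. Pictures are saved under pics/ and viewed, about 8 in all and at most 12, crops included, and the job is handed in when it is done.

Besides the shell and the picture viewer there is one more tool, called in YAML: its name, and indented under it one key for each argument. servo_tool: Moves the arm, as the interface text tells. Its arguments: {"type":"object","properties":{"plan":{"type":"array","items":{"type":"array","items":{"type":"number"}}}},"required":["plan"]}

```bash
ls; mkdir -p pics
python3 - <<'E'
from workcell import env
import cv2
s=env.state();print({k:(v if not hasattr(v,'round') else v) for k,v in s.items()}, env.grip_point_offset)
for n in ("scene","top"):
    im=env.read_camera(n);cv2.imwrite(f"pics/{n}0.png",im[:,:,::-1])
    print(n,env.calibration(n))
E
```

```text
pics
{'t': 0.0, 'qpos': array([ 1.10579083,  0.33393012,  0.03985668,  1.46628038, -0.01338568,
        1.34326619, -0.05852368]), 'joint_vel': array([ 0.00042095,  0.001001  ,  0.00090653, -0.0016077 , -0.00014308,
        0.00024086, -0.0002545 ]), 'effort': array([ 7.80011287e-04, -6.56353211e+01,  1.33568175e+00, -4.03801703e+01,
       -5.97102195e-02,  4.48652613e-02,  1.94999097e-04]), 'ee_pos': array([ 232.31804674, -606.56940397,  221.6421478 ]), 'tcp_rot': array([ 2.02205749,  0.37568533, -2.02290218]), 'force': array([-0.43326635,  0.60830266,  0.58289975]), 'wrist_torque': array([-0.01808249,  0.01267082,  0.03795865]), 'opening': 87.16058559186578} 18.700000000000003
scene {'fx': 556.1342545693617, 'fy': 556.1342545693617, 'cx': 314.425953486545, 'cy': 238.82388844929855, 'k1': -0.1441874118231594, 'extrinsics': array([[ 7.72106285e-01, -5.44229556e-01,  3.28125090e-01,
         1.09105299e+03],
       [ 6.35433245e-01,  6.68265930e-01, -3.86840067e-01,
        -5.58688718e+02],
       [-8.74502084e-03,  5.07183238e-01,  8.61793878e-01,
         1.38125280e+03],
       [ 0.00000000e+00,  0.00000000e+00,  0.00000000e+00,
         1.00000000e+00]])}
top {'fx': 617.6942659057751, 'fy': 617.6942659057751, 'cx': 312.99509030979135, 'cy': 239.27010415790943, 'k1': -0.12643273937113159, 'extrinsics': array([[ 7.39947443e-03,  9.94556937e-01, -1.03931454e-01,
         4.25987150e+02],
       [-9.99968506e-01,  7.06110928e-03, -3.62321662e-03,
         2.08173215e+01],
       [-2.86962387e-03,  1.03954991e-01,  9.94577863e-01,
         1.65457615e+03],
       [ 0.00000000e+00,  0.00000000e+00,  0.00000000e+00,
         1.00000000e+00]])}
```

View pics/top0.png

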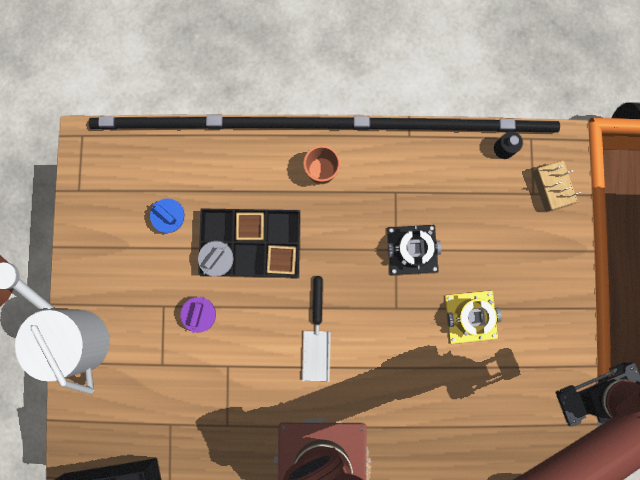

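View pics/scene0.png

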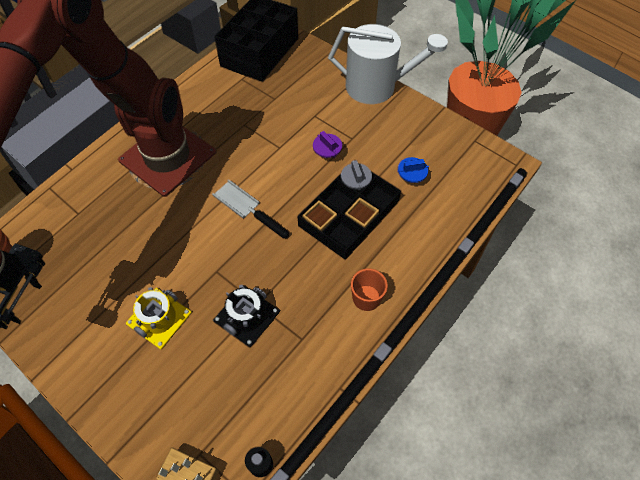

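Candidates for the cap are grey at top (215,258) / scene (357,175), blue at (167,216) and purple at (198,314). The grey one in the tray is the one meant. For the housing there is black at top (413,249) / scene (247,312) and yellow at (471,317); I take the black one. One close crop will check both choices.

```bash
cat > h.py <<'E'
import numpy as np, cv2
from workcell import env
from scipy.spatial.transform import Rotation as R
def K(c): return np.array([[c['fx'],0,c['cx']],[0,c['fy'],c['cy']],[0,0,1]]),np.array([c['k1'],0,0,0,0.])
F=np.diag([1,-1,-1.])
def ray(c,uv):
    k,d=K(c); p=cv2.undistortPoints(np.array([[uv]],float),k,d)[0,0]
    E=c['extrinsics']; v=E[:3,:3]@F@np.array([p[0],p[1],1]); return E[:3,3],v/np.linalg.norm(v)
def plane(c,uv,z):
    o,v=ray(c,uv); return o+v*(z-o[2])/v[2]
def proj(c,P):
    k,d=K(c);E=c['extrinsics']; Q=(np.atleast_2d(P)-E[:3,3])@E[:3,:3]@F
    return cv2.projectPoints(Q,np.zeros(3),np.zeros(3),k,d)[0][:,0]
def tri(*cu):
    A=np.zeros((3,3));b=np.zeros(3)
    for c,uv in cu:
        o,v=ray(c,uv);M=np.eye(3)-np.outer(v,v);A+=M;b+=M@o
    P=np.linalg.solve(A,b); return P,[float(np.linalg.norm(proj(c,P)[0]-uv)) for c,uv in cu]
E
python3 - <<'E'
from h import *
t=cv2.imread("pics/top0.png");s=cv2.imread("pics/scene0.png")
def crop(im,u,v): return cv2.resize(im[v-30:v+30,u-40:u+40],(400,300),interpolation=cv2.INTER_CUBIC)
cv2.imwrite("pics/c1.png",np.vstack([np.hstack([crop(t,215,258),crop(s,357,178)]),np.hstack([crop(t,413,249),crop(s,245,310)])]))
E
```

```text
(no output)
```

View pics/c1.png

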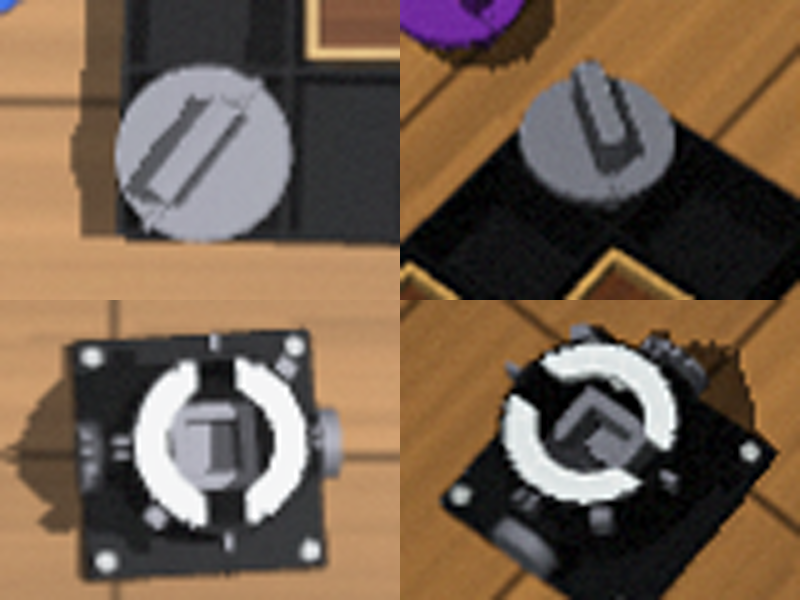

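The crop confirms the grey cap: disc centre at about (215.8,258.6) top and (356.6,174.6) scene, with its bar running lower-left to upper-right. It also shows the black housing, ring centre at about (417,247.8) top and (243,304.8) scene. Its slots run nearly along image-vertical, and the broad marks are at upper-right and lower-left.

Run:
```python
from h import *
t,s=env.calibration("top"),env.calibration("scene")
print("disc",tri((t,[215.8,258.6]),(s,[356.6,174.6])))
print("disc z61",plane(t,[215.8,258.6],61))
print("hous",tri((t,[417.2,247.8]),(s,[243,304.8])))
print(plane(t,[417.2,247.8],80))
a,b=plane(t,[373+229/5,219+241/5],80),plane(t,[373+215/5,219+42/5],80);print("slots",a,b,np.degrees(np.arctan2(*(b-a)[1::-1])))
for n,p in (("trowel",[316,278]),("clay",[321,165]),("tray c",[250,243])):print(n,plane(t,p,55))
# bar: top lit face ends in crop
a,b=plane(t,[175+165/5,228+195/5],97),plane(t,[175+230/5,228+107/5],97);print("bar",a,b,(a+b)/2,np.degrees(np.arctan2(*(b-a)[1::-1])))
st=env.state();print(R.from_rotvec(st['tcp_rot']).as_matrix().round(3));w=env.calibration("wrist");print(w)
T=R.from_rotvec(st['tcp_rot']).as_matrix();print("cam in tool",T.T@(w['extrinsics'][:3,3]-st['ee_pos']));print(T.T@w['extrinsics'][:3,:3])
```

```text
disc (array([542.65241038, 280.99505228,  60.36110237]), [1.2742302081855805, 1.1169118047884026])
disc z61 [540.28644291 278.47842123  61.        ]
hous (array([ 573.02240834, -240.43602805,   71.13463219]), [1.098115154374984, 1.1031880908256375])
[ 570.40811815 -241.14254325   80.        ]
slots [ 520.56518133 -244.82192936   80.        ] [ 623.15669937 -238.57417914   80.        ] 3.4849680679754456
trowel [492.41841123  18.12224444  55.        ]
clay [790.55362837   6.95798962  55.        ]
tray c [582.20027445 190.75159837  55.        ]
bar [516.19412558 292.09170061  97.        ] [561.22973471 259.90128385  97.        ] [538.71193015 275.99649223  97.        ] -35.5563116986133
[[-0.001  0.358 -0.934]
 [ 0.001 -0.934 -0.358]
 [-1.    -0.001  0.   ]]
{'fx': 344.276933816605, 'fy': 344.276933816605, 'cx': 314.2264636928779, 'cy': 244.71726224968086, 'k1': -0.06883848091344431, 'extrinsics': array([[ 3.58927983e-01,  9.01398785e-01,  2.42179547e-01,
         2.98999055e+02],
       [-9.33364435e-01,  3.46979188e-01,  9.18491919e-02,
        -5.81542189e+02],
       [-1.23851257e-03, -2.59009021e-01,  9.65874108e-01,
         3.82764466e+02],
       [ 0.00000000e+00,  0.00000000e+00,  0.00000000e+00,
         1.00000000e+00]])}
cam in tool [-161.03439922    0.20370375  -71.2035126 ]
[[-2.31402561e-04  2.58888911e-01 -9.65907075e-01]
 [ 9.99999092e-01 -1.22232550e-03 -5.67185896e-04]
 [-1.32749099e-03 -9.65906330e-01 -2.58888393e-01]]
```

servo_tool:
  plan:
    - [0,-20,-40,0,0,0,1]
    - [0,-20,-40,0,0,0,1]
    - [0,-20,-40,0,0,0,1]
    - [0,-20,-40,0,0,0,1]
    - [0,-20,-40,0,0,0,1]
    - [0,-20,-40,0,0,0,1]
    - [0,-20,-40,0,0,0,1]
    - [0,-20,-40,0,0,0,1]
    - [0,-20,-40,0,0,0,1]
    - [0,-20,-40,0,0,0,1]

```text
t: 1.1
ee_pos: [535.3, -275.6, 222.3]
tcp_rot: [2.022, 0.374, -2.022]
force: [0.1, -0.1, -0.2]
opening: 87.1
```

servo_tool:
  plan:
    - [0,0,0,-8,0,0,1]
    - [0,0,0,-8,0,0,1]
    - [0,0,0,-8,0,0,1]
    - [0,0,0,-8,0,0,1]
    - [0,0,0,-8,0,0,1]
    - [0,0,0,-8,0,0,1]
    - [0,0,0,0,0,0,1]
    - [0,0,0,0,0,0,1]

```text
t: 1.9
ee_pos: [534.3, -277.2, 222.3]
tcp_rot: [1.477, 1.01, -1.478]
force: [-0.3, -0.6, 0.0]
opening: 86.8
```

```bash
cat > look.py <<'E'
import sys,json
from h import *
n=sys.argv[1]
c=env.calibration("wrist");im=env.read_camera("wrist");cv2.imwrite(f"pics/{n}.png",im[:,:,::-1])
json.dump({k:(v.tolist() if hasattr(v,'tolist') else v) for k,v in c.items()},open(f"pics/{n}.json","w"))
s=env.state();M=R.from_rotvec(s['tcp_rot']).as_matrix()
print(s['t'],s['ee_pos'].round(1),M.round(4).tolist(),"yaw_y",np.degrees(np.arctan2(M[1,1],M[0,1])),s['qpos'].round(2),s['force'].round(1),s['opening'])
E
cat >> h.py <<'E'
import json
def cal(n):
    c=json.load(open(f"pics/{n}.json"));c['extrinsics']=np.array(c['extrinsics']);return c
E
python3 look.py w1
```

```text
1.95 [ 534.4 -277.1  222.3] [[-0.0003, 0.9319, -0.3628], [0.0003, -0.3628, -0.9319], [-1.0, -0.0004, -0.0001]] yaw_y -21.274116133758874 [ 0.67  0.26 -0.32  1.57  0.08  1.33 -0.03] [-0.4 -0.1 -0.2] 87.04593726189213
```

View pics/w1.png

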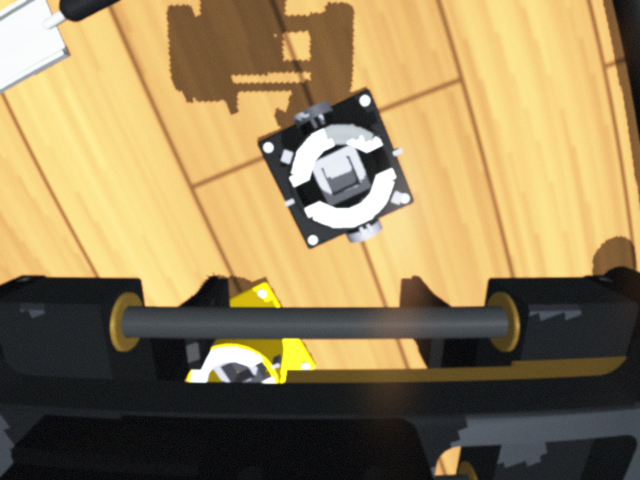

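The wrist view shows the black housing's centre at about (343.5,177.5). Slot marks are at (397,153) and (291,203), broad marks at (399,198) and (288,157), and base screws at (268,147), (364,101), (405,198) and (313,240). I'll measure these, then move to the cap.

Run:
```python
from h import *
c=cal("w1");t=env.calibration("top")
P=lambda u,z:plane(c,u,z)
yaw=lambda a,b:round(float(np.degrees(np.arctan2(*(b-a)[1::-1]))),2)
a,b=P([291,203],80),P([397,153],80);print((a+b)/2,yaw(a,b),np.linalg.norm(a-b))
a,b=P([288,157],80),P([399,198],80);print((a+b)/2,yaw(a,b)+45)
S=[P(u,11) for u in ([268,147],[364,101],[405,198],[313,240])];print(np.mean(S,0),yaw(S[0],S[1]),yaw(S[3],S[2]),yaw(S[2],S[1])-90,yaw(S[3],S[0])-90, np.linalg.norm(S[0]-S[1]))
print("tri",tri((t,[417.2,247.8]),(c,[343.5,177.5])))
```

```text
[ 576.29166919 -240.45644939   80.        ] 4.1 101.31067741932084
[ 577.39299265 -240.35921906   80.        ] 3.990000000000002
[ 576.08396023 -239.74349955   11.        ] 3.56 4.02 4.560000000000002 3.8700000000000045 109.20269371812199
tri (array([ 575.23263057, -243.56110191,   56.72486084]), [1.1757945258448868, 3.3099789193222158])
```

servo_tool:
  plan:
    - [0,0,0,-8,0,0,1]
    - [0,0,0,-8,0,0,1]
    - [0,0,0,-8,0,0,1]
    - [0,0,0,-8,0,0,1]
    - [0,0,0,-8,0,0,1]
    - [0,0,0,-8,0,0,1]
    - [0,0,0,-8,0,0,1]
    - [0,0,0,-8,0,0,1]
    - [0,0,0,-8,0,0,1]
    - [0,0,0,-3.3,0,0,1]

```text
t: 2.95
ee_pos: [534.4, -277.1, 222.5]
tcp_rot: [0.487, 1.516, -0.487]
force: [-0.2, 0.0, -0.1]
opening: 86.9
```

servo_tool:
  plan:
    - [0,38,-26,0,0,0,1]
    - [0,38,-26,0,0,0,1]
    - [0,38,-26,0,0,0,1]
    - [0,38,-26,0,0,0,1]
    - [0,38,-26,0,0,0,1]
    - [0,38,-26,0,0,0,1]
    - [0,38,-26,0,0,0,1]
    - [0,38,-26,0,0,0,1]
    - [0,38,-26,0,0,0,1]
    - [0,38,-26,0,0,0,1]

```text
t: 3.95
ee_pos: [545.3, 184.8, 222.8]
tcp_rot: [0.491, 1.514, -0.491]
force: [0.6, -0.5, 0.3]
opening: 86.9
```

servo_tool:
  plan:
    - [0,0,0,0,0,0,1]
    - [0,0,0,0,0,0,1]

```text
t: 4.15
ee_pos: [545.0, 184.6, 222.4]
tcp_rot: [0.488, 1.516, -0.488]
force: [1.5, 0.1, -0.9]
opening: 87.0
```

```bash
python3 look.py w2
```

```text
4.2 [545.4 182.8 222.3] [[-0.0004, 0.5854, 0.8107], [-0.0005, 0.8107, -0.5854], [-1.0, -0.0006, -0.0]] yaw_y 54.16698442290112 [ 0.25  0.27 -0.77  1.62  0.19  1.33  0.4 ] [-0.1 -1.2 -0.4] 87.08702547196204
```

servo_tool:
  plan:
    - [20,35,-4,0,0,0,1]
    - [20,35,-4,0,0,0,1]
    - [0,0,0,0,0,0,1]
    - [0,0,0,0,0,0,1]

```text
t: 4.6
ee_pos: [580.0, 243.4, 181.6]
tcp_rot: [0.489, 1.516, -0.491]
force: [0.1, -1.1, -0.3]
opening: 87.1
```

```bash
python3 look.py w3; python3 -c "
import cv2,numpy as np
a=cv2.imread('pics/w2.png')[0:300,240:640];b=cv2.imread('pics/w3.png')[0:300,120:520]
cv2.imwrite('pics/c2.png',np.vstack([np.hstack([a,b])]))"
```

```text
4.65 [580.3 242.9 182.5] [[-0.0003, 0.5864, 0.8101], [-0.0008, 0.8101, -0.5864], [-1.0, -0.0008, 0.0002]] yaw_y 54.10106896309097 [ 0.11  0.41 -0.76  1.54  0.29  1.3   0.27] [ 0.6 -0.2  0.4] 86.85192809333056
```

View pics/c2.png

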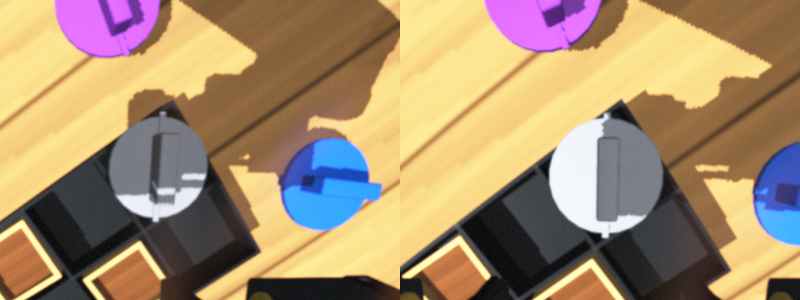

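In the crop of w2 and w3, the cap's disc centre is at w2 (399,167) and w3 (325,177). The bar's top centre in w3 is at (327.5,179), and the rib tips are at w3 (327,118) and (327,236). The bar is nearly parallel to tool z.

Run:
```python
from h import *
a,b=cal("w2"),cal("w3")
print("disc",tri((a,[399,167]),(b,[325,177])), plane(b,[325,177],62))
print("bartop", plane(b,[327.5,179],97), plane(b,[327,177],63))
yaw=lambda c,p,q,z:np.degrees(np.arctan2(*(plane(c,p,z)-plane(c,q,z))[1::-1]))
print(yaw(b,[327,236],[327,118],63),yaw(b,[327.5,220],[327.5,138],97),yaw(a,[396,219],[403,112],63))
s=env.state();M=R.from_rotvec(s['tcp_rot']).as_matrix()
for P in (plane(b,[327.5,179],97),plane(b,[325,177],62)): print(M.T@(P-s['ee_pos']))
```

```text
disc (array([542.91916389, 280.82663515,  67.08274086]), [0.359134784160127, 0.4110596322830636]) [543.551099   280.60042749  62.        ]
bartop [543.31541431 281.74680078  97.        ] [544.41774271 281.91581488  63.        ]
-35.29717304263564 -35.276529035376775 -36.287726449754594
[ 85.50727381   9.85159845 -52.77783407]
[120.50811573   9.08957942 -51.92336875]
```

servo_tool:
  plan:
    - [0,4.5,-26,0,0,0,1]
    - [0,5,-26,0,0,0,1]
    - [30,0,0,0,0,0,1]
    - [30,0,0,0,0,0,1]
    - [25,0,0,0,0,0,1]
    - [18,0,0,0,0,0,1]
    - [10,0,0,0,0,0,1]
    - [0,0,0,0,0,0,1]
    - [0,0,0,0,0,0,1]

```text
t: 5.55
ee_pos: [544.0, 282.3, 70.9]
tcp_rot: [0.49, 1.513, -0.489]
force: [-0.0, -0.2, 0.1]
opening: 87.0
```

servo_tool:
  plan:
    - [0,0,0,0,0,0,0.5]
    - [0,0,0,0,0,0,0]
    - [0,0,0,0,0,0,0]
    - [0,0,0,0,0,0,0]
    - [0,0,0,0,0,0,0]
    - [0,0,0,0,0,0,0]
    - [0,0,0,0,0,0,0]
    - [0,0,0,0,0,0,0]

```text
t: 6.35
ee_pos: [543.1, 282.8, 69.5]
tcp_rot: [0.488, 1.515, -0.488]
force: [-0.2, 0.6, -0.4]
opening: 30.9
```

servo_tool:
  plan:
    - [0,0,0,0,0,0,0]
    - [0,0,0,0,0,0,0]
    - [0,0,0,0,0,0,0]
    - [0,0,0,0,0,0,0]
    - [0,0,0,0,0,0,0]
    - [0,0,0,0,0,0,0]

```text
t: 6.95
ee_pos: [543.1, 282.7, 69.6]
tcp_rot: [0.488, 1.515, -0.489]
force: [-0.6, -0.3, 1.0]
opening: 15.8
```

servo_tool:
  plan:
    - [-6,0,0,0,0,0,0]
    - [-12,0,0,0,0,0,0]
    - [-16,0,0,0,0,0,0]
    - [-18,0,0,0,0,0,0]
    - [-20,0,0,0,0,0,0]
    - [-20,0,0,0,0,0,0]
    - [-16,0,0,0,0,0,0]
    - [-8,0,0,0,0,0,0]
    - [0,0,0,0,0,0,0]

```text
t: 7.85
ee_pos: [543.7, 283.1, 187.1]
tcp_rot: [0.49, 1.513, -0.487]
force: [0.1, 0.4, -2.7]
opening: 16.0
```

```bash
python3 look.py w4
```

```text
7.9 [543.3 282.8 185.8] [[0.0006, 0.5842, 0.8116], [0.0001, 0.8116, -0.5842], [-1.0, 0.0004, 0.0004]] yaw_y 54.25460542425386 [ 0.07  0.38 -0.78  1.58  0.28  1.3   0.19] [ 0.2 -0.1 -2.1] 15.810403070926338
```

servo_tool:
  plan:
    - [0,-20,22,0,0,0,0]
    - [0,-34,39,0,0,0,0]
    - [0,-34,36,0,0,0,0]
    - [0,-32,36,0,0,0,0]
    - [0,-32,36,0,0,0,0]
    - [0,-32,36,0,0,0,0]
    - [0,-32,36,0,0,0,0]
    - [0,-32,36,0,0,0,0]
    - [0,-32,36,0,0,0,0]
    - [0,-32,36,0,0,0,0]

```text
t: 8.9
ee_pos: [643.3, -174.6, 184.2]
tcp_rot: [0.488, 1.517, -0.489]
force: [0.7, -0.5, -1.7]
opening: 15.8
```

servo_tool:
  plan:
    - [0,-24,28,0,0,0,0]
    - [0,-15,20,0,0,0,0]
    - [0,0,0,-8,0,0,0]
    - [0,0,0,-8,0,0,0]
    - [0,0,0,-8,0,0,0]
    - [0,0,0,-8,0,0,0]
    - [0,0,0,-8,0,0,0]
    - [0,0,0,0,0,0,0]
    - [0,0,0,0,0,0,0]

```text
t: 9.8
ee_pos: [659.6, -232.3, 184.5]
tcp_rot: [-0.054, 1.571, 0.056]
force: [1.4, -0.4, -2.6]
opening: 15.8
```

```bash
python3 look.py w5
```

```text
9.85 [ 659.7 -232.3  184.7] [[-0.0011, -0.0703, 0.9975], [0.0006, 0.9975, 0.0703], [-1.0, 0.0006, -0.001]] yaw_y 94.03266594158362 [ 0.74  0.55 -0.69  1.35  0.35  1.37  1.69] [ 0.2 -0.2 -1.5] 15.644118230461364
```

View pics/w5.png

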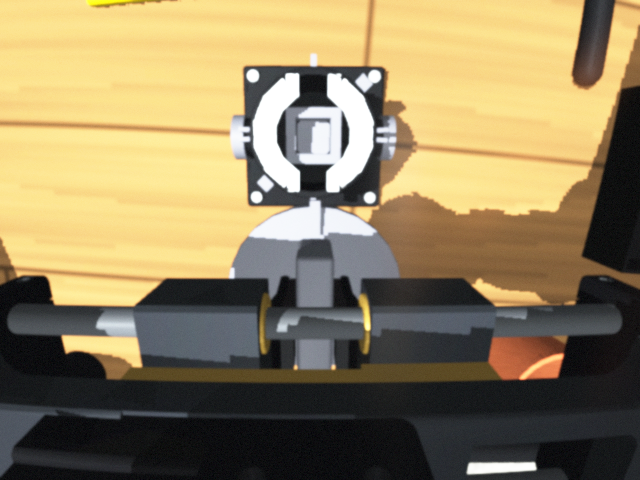

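w5 shows the housing's centre at about (313.5,131), screws at (252,76), (376,75), (257,198) and (370,198), and a slot mark at (313.5,60). For the held cap, the disc's front edge is at v≈206, its sides at u=230 and 399, and the bar's front top edge at v≈242 (u 298–332).

```bash
python3 - <<'E'
from h import *
c=cal("w5");s=env.state();M=R.from_rotvec(s['tcp_rot']).as_matrix();T=s['ee_pos']
th=np.linspace(0,2*np.pi,361)
for o in (-3,0,3):
    oz=T+M@np.array([14.6,0,o])  # cap origin
    rim=proj(c,np.array([oz+M@np.array([-8,46*np.sin(a),46*np.cos(a)]) for a in th]))
    bar=proj(c,np.array([oz+M@np.array([-42,y,-30]) for y in(-8,8)]))
    print(o,"front v",rim[:,1].min(),"sides",rim[:,0].min(),rim[:,0].max(),"bar",bar.round(1).tolist())
yaw=lambda a,b:round(float(np.degrees(np.arctan2(*(b-a)[1::-1]))),2)
S=[plane(c,u,11) for u in ([252,76],[376,75],[257,198],[370,198])];H1=np.mean(S,0)
print("screws",H1,yaw(S[0],S[1])+90,yaw(S[2],S[3])+90,yaw(S[0],S[2]),yaw(S[1],S[3]),np.linalg.norm(S[0]-S[1]),np.linalg.norm(S[0]-S[2]))
# projection of model for candidates
def model(h,y):
    r=R.from_euler('z',y,degrees=True).as_matrix();g=lambda p:proj(c,h+r@np.array(p,float))[0].round(1).tolist()
    ring=proj(c,np.array([h+np.array([42*np.cos(a),42*np.sin(a),80]) for a in th]))
    print(h.round(1),y,"marks",g([50,0,78]),g([-50,0,78]),"ring u",ring[:,0].min(),ring[:,0].max(),"broad",g([37,-37,78]),g([-37,37,78]),"slot end edges",g([42,11,80]),g([42,-11,80]),g([-42,11,80]),g([-42,-11,80]))
for h in ([576.5,-240.3,0],[574,-240.3,0],[579,-240.3,0]): model(np.array(h),4.)
E
python3 -c "
import cv2;a=cv2.imread('pics/w5.png')[40:300,210:410];cv2.imwrite('pics/c3.png',cv2.resize(a[:180],(800,720)[:1]+(600,)) if 0 else cv2.resize(a,None,fx=2.3,fy=2.3,interpolation=cv2.INTER_CUBIC))"
```

```text
-3 front v 196.91062157007326 sides 225.78434950923938 402.40722206003915 bar [[294.2, 247.1], [334.0, 247.1]]
0 front v 203.0598213569462 sides 226.1761619171123 402.0041701668193 bar [[294.3, 254.2], [333.9, 254.3]]
3 front v 209.1583909181943 sides 226.56747212526076 401.6017311475859 bar [[294.4, 261.3], [333.8, 261.4]]
screws [ 576.29345906 -238.60626144   11.        ] 184.53 184.09 4.43 3.26 112.27335884933305 110.99706923983142
[ 576.5 -240.3    0. ] 4.0 marks [311.4, 201.3] [311.4, 63.0] ring u 254.70046919768728 367.98476240817286 broad [263.4, 184.5] [362.3, 82.3] slot end edges [325.7, 191.3] [297.0, 191.2] [326.7, 74.2] [296.0, 74.1]
[ 574.  -240.3    0. ] 4.0 marks [311.6, 198.1] [311.6, 59.3] ring u 254.81999803809808 368.33454634583126 broad [263.5, 181.2] [362.7, 78.7] slot end edges [325.9, 188.0] [297.2, 188.0] [327.0, 70.5] [296.2, 70.4]
[ 579.  -240.3    0. ] 4.0 marks [311.1, 204.5] [311.1, 66.7] ring u 254.58234385864597 367.63555233566865 broad [263.3, 187.7] [362.0, 86.0] slot end edges [325.4, 194.5] [296.8, 194.5] [326.4, 77.8] [295.8, 77.8]
```

View pics/c3.png

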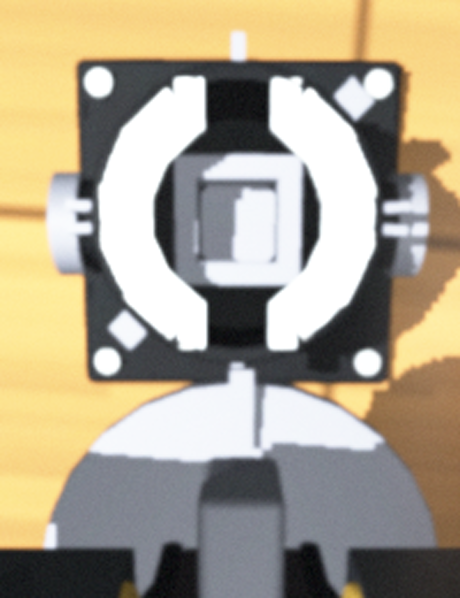

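servo_tool:
  plan:
    - [0,-1,-15,0,0,0,0]
    - [0,0,-25,0,0,0,0]
    - [0,0,-25,0,0,0,0]
    - [0,0,-15.3,0,0,0,0]
    - [0,0,-5,0,0,0,0]
    - [0,0,0,0,0,0,0]
    - [0,0,0,0,0,0,0]
    - [0,0,0,0,0,0,0]

```text
t: 10.65
ee_pos: [575.8, -239.2, 185.5]
tcp_rot: [-0.058, 1.57, 0.059]
force: [-0.2, -0.5, -2.5]
opening: 15.7
```

```bash
python3 look.py w6
```

```text
10.7 [ 575.7 -239.2  185.4] [[0.0002, -0.0746, 0.9972], [0.0006, 0.9972, 0.0746], [-1.0, 0.0006, 0.0003]] yaw_y 94.27763583862337 [ 0.89  0.39 -0.73  1.55  0.27  1.3   1.77] [ 0.4  0.2 -2.1] 15.89061623489348
```

servo_tool:
  plan:
    - [10,0,-0.8,0,0,0,0]
    - [20,0,0,0,0,0,0]
    - [15,0,0,0,0,0,0]
    - [10,0,0,0,0,0,0]
    - [6,0,0,0,0,0,0]
    - [3,0,0,0,0,0,0]
    - [3,0,0,0,0,0,0]
    - [0,0,0,0,0,0,0]

```text
t: 11.5
ee_pos: [574.3, -239.8, 118.7]
tcp_rot: [-0.058, 1.57, 0.058]
force: [-0.2, -0.0, -1.4]
opening: 15.8
```

servo_tool:
  plan:
    - [2,0,0,0,0,0,0]
    - [2,0,0,0,0,0,0]
    - [2,0,0,0,0,0,0]
    - [0,0,0,0,0,0,0]

```text
t: 11.9
ee_pos: [574.0, -239.7, 112.3]
tcp_rot: [-0.058, 1.57, 0.058]
force: [-0.4, -0.3, -2.4]
opening: 16.1
```

servo_tool:
  plan:
    - [2,0,0,0,0,0,0]
    - [2,0,0,0,0,0,0]
    - [0,0,0,0,0,0,0]

```text
t: 12.2
ee_pos: [574.0, -239.7, 108.2]
tcp_rot: [-0.058, 1.57, 0.059]
force: [-0.3, -0.4, -1.7]
opening: 15.8
```

servo_tool:
  plan:
    - [2,0,0,0,0,0,0]
    - [2,0,0,0,0,0,0]
    - [0,0,0,0,0,0,0]

```text
t: 12.5
ee_pos: [574.0, -239.7, 104.2]
tcp_rot: [-0.058, 1.57, 0.059]
force: [0.2, 0.0, -2.6]
opening: 16.0
```

servo_tool:
  plan:
    - [2,0,0,0,0,0,0]
    - [2,0,0,0,0,0,0]
    - [2,0,0,0,0,0,0]
    - [0,0,0,0,0,0,0]

```text
t: 12.9
ee_pos: [574.0, -239.7, 98.2]
tcp_rot: [-0.058, 1.57, 0.059]
force: [0.3, 0.1, -1.8]
opening: 15.6
```

servo_tool:
  plan:
    - [2,0,0,0,0,0,0]
    - [1.5,0,0,0,0,0,0]
    - [0,0,0,0,0,0,0]
    - [0,0,0,0,0,0,0]

```text
t: 13.3
ee_pos: [574.2, -239.7, 95.0]
tcp_rot: [-0.058, 1.57, 0.058]
force: [-0.6, 0.6, -2.4]
opening: 15.5
```

servo_tool:
  plan:
    - [1,0,0,0,0,0,0]
    - [0.7,0,0,0,0,0,0]
    - [0,0,0,0,0,0,0]
    - [0,0,0,0,0,0,0]

```text
t: 13.7
ee_pos: [574.3, -239.8, 94.5]
tcp_rot: [-0.059, 1.57, 0.058]
force: [-4.1, 1.8, 7.4]
opening: 15.8
```

servo_tool:
  plan:
    - [0.8,0,0,0,0,0,0]
    - [0,0,0,0,0,0,0]
    - [0,0,0,0,0,0,0]

```text
t: 14.0
ee_pos: [574.3, -239.8, 94.5]
tcp_rot: [-0.059, 1.57, 0.057]
force: [-7.2, 1.9, 14.7]
opening: 16.1
```

```bash
python3 look.py w7
python3 - <<'E'
from h import *
print(env.state()['wrist_torque'])
im=env.read_camera("scene");a=cv2.resize(im[260:350,180:300,::-1],(533,400),interpolation=cv2.INTER_CUBIC);cv2.imwrite("pics/c4.png",a)
E
```

```text
14.05 [ 574.4 -239.8   94.5] [[0.0004, -0.0742, 0.9972], [-0.0011, 0.9972, 0.0742], [-1.0, -0.0011, 0.0003]] yaw_y 94.25466561206508 [ 0.87  0.47 -0.7   1.65  0.33  1.14  1.73] [-6.4  1.  14.2] 15.841634089510826
[0.58131977 1.53309766 0.00868745]
```

View pics/c4.png

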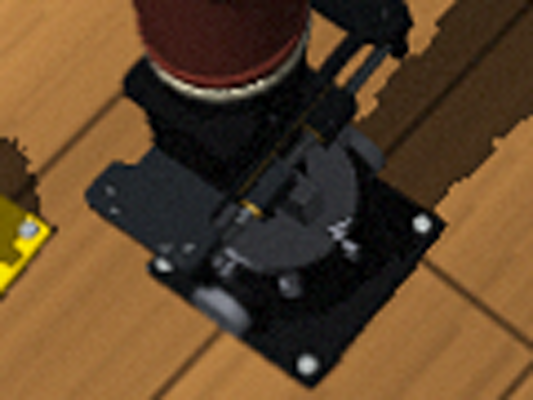

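servo_tool:
  plan:
    - [0,0,-0.6,0,0,0,0]
    - [0,0,0,0,0,0,0]
    - [0,0.15,0,4,0,0,0]
    - [0,0.15,0,5,0,0,0]
    - [0,0.15,0,5,0,0,0]
    - [0,0,0,0,0,0,0]

```text
t: 14.7
ee_pos: [574.8, -239.3, 94.5]
tcp_rot: [0.135, 1.564, -0.136]
force: [-1.9, 1.0, 10.3]
opening: 15.5
```

```bash
python3 look.py w8; python3 -c "
from h import *
print(env.state()['wrist_torque'])"
```

```text
14.75 [ 574.8 -239.3   94.5] [[0.0025, 0.1698, 0.9855], [-0.0011, 0.9855, -0.1697], [-1.0, -0.0007, 0.0026]] yaw_y 80.22659118936282 [ 0.84  0.45 -0.65  1.66  0.3   1.13  1.5 ] [-1.9  0.9 10.2] 15.710762807525182
[ 0.39037564  0.45876388 -0.15427565]
```

Turning freely with low side forces; continue the remaining 31°.

servo_tool:
  plan:
    - [0,0.15,0,5,0,0,0]
    - [0,0.15,0,5,0,0,0]
    - [0,0.15,0,5,0,0,0]
    - [0,0.15,0,5,0,0,0]
    - [0,0,0,0,0,0,0]

```text
t: 15.25
ee_pos: [574.7, -238.8, 94.5]
tcp_rot: [0.408, 1.53, -0.409]
force: [-3.7, 0.8, 11.3]
opening: 16.0
```

servo_tool:
  plan:
    - [0,0.15,0,5,0,0,0]
    - [0,0.15,0,4,0,0,0]
    - [0,0.05,0,2,0,0,0]
    - [0,0,0,0,0,0,0]
    - [0,0,0,0,0,0,0]

```text
t: 15.75
ee_pos: [574.9, -238.6, 94.5]
tcp_rot: [0.555, 1.496, -0.556]
force: [-2.0, -0.1, 10.8]
opening: 16.0
```

```bash
python3 look.py w9
python3 - <<'E'
from h import *
print(env.state()['wrist_torque'])
a=env.read_camera("scene")[270:345,190:290,::-1];b=cv2.imread("pics/w9.png")
cv2.imwrite("pics/c5.png",np.hstack([cv2.resize(a,(400,300),interpolation=cv2.INTER_CUBIC),cv2.resize(b[150:390,160:480],(400,300))]))
E
```

```text
15.8 [ 574.8 -238.6   94.5] [[0.0019, 0.6523, 0.7579], [-0.0013, 0.7579, -0.6523], [-1.0, 0.0003, 0.0023]] yaw_y 49.2830832150351 [ 0.76  0.43 -0.56  1.66  0.25  1.12  1.  ] [-3.6  0.5 10.7] 15.688464214335514
[0.31070235 0.73242712 0.24882781]
```

View pics/c5.png

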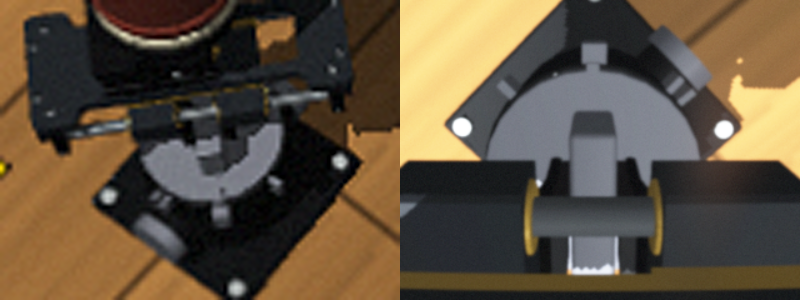

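The scene crop shows the disc flat on the rim. The wrist crop shows the bar and pointer rib (about x=594) in line with the broad mark (about x=594). The TCP height is unchanged at 94.5 mm, the push is about 11 N and the grip is 15.7 mm. Handing in.

```bash
python3 -c "
from workcell import env
print(env.close_job())"
```

```text
the job is handed in; nothing more can be done
None
```

I gripped the grey cap by its bar, lifted it out of the tray and lined it up with the black housing. I pushed it home until the disc met the rim, with the TCP at 94.5 mm against an expected 94.6 mm and an upward contact force. I then twisted it 45° clockwise and handed the job in at about 16 s, still gripping it. No verdict was reported.

**Last checks:**
- The tool had turned from yaw 94.3° to 49.3°, and the bar and pointer rib line up with the broad mark in the wrist view.
- The height did not change during the twist.
- The push was about 11 N, the side force under 4 N and the opening 15.7 mm, so the grip was on the bar.
- The valve angle can't be read directly. From the twist, less the plug's play, it should be about 0.69 rad.

**What disagreed:**
- The top camera put the housing about 6 mm short of the wrist camera in x. I trusted the wrist camera, and the plug went in without force.
- At first seating there was a side force of about 7 N, which a 0.6 mm correction mostly removed.

The pots, clay pot and trowel were never approached below travel height, except the tray cells beside the pick. I did not look at them again at the end.

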